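# Roll the clay roller up its rest to the stop

### The job

Put the wooden clay roller away: push it slowly up the ramp of its rest with your fingertips, staying behind it all the way so that it neither shoots ahead nor runs back, until it drops into the seat against the stop board; then take your hand away. Only push it from its downhill side: do not grip it, straddle it with the fingers or lift it. Leave the teapot, the jar and the wooden block where they stand.

Things in the scene. Friction and masses are not known exactly. Their poses are not given: they have to be found in the camera images.
- ramp: Roller rest, pale wood, fixed, 250 mm long (x), 212 mm wide. Origin on the table under its middle; +x uphill, z up; yaw varies. A straight 8 degree ramp, 168 mm wide, between side boards standing 14 mm above it: surface 12 mm high at x = -115 mm, 38 mm at the crest at x = +70 mm. A foot lip 5 mm high crosses the ramp from x = -111 to -101 mm; the table behind it is free.
- roller_center (a point): Centre of the clay roller: plain waxed dark wood cylinder (slippery), 50 mm diameter, 160 mm long, about 0.24 kg, lying across the ramp, 4 mm free at each end. It starts against the foot lip, centre at x = -89 mm, height 41 mm in the ramp's frame. Let go on the ramp it rolls back; above 0.3 m/s on the ramp it counts as having run away. The orientation given turns as it rolls.
- ramp_line (a point): Point on the ramp surface at the middle of the crest; its x axis runs up the ramp surface, its z is square to it. Beyond the crest the surface falls at 12 degrees (the seat) to the upright stop board, whose face is at x = +112 mm in the ramp's frame and whose top is 85 mm above the table.
- seat (a point): Where the roller's centre lies when home in the seat against the stop: x = +87 mm, height 60 mm in the ramp's frame. The seat holds the roller by itself: its centre must first pass over x = +70 mm, and it then drops 3 mm.
- roller: The same roller; origin at its centre, y along its axis.
- roller_a (a point): Point on the roller's axis, 30 mm from its centre.
- roller_b (a point): Point on the roller's axis, 60 mm from its centre, same side as roller_a.
- roller_c (a point): Point on the roller's axis, 30 mm from its centre, on the other side.
- roller_d (a point): Point on the roller's axis, 60 mm from its centre, same side as roller_c.
- teapot: Bystander: unglazed brown clay teapot with lid, body 92 mm across, 135 mm over spout and handle, 84 mm high. Origin: centre of its foot.
- jar: Bystander: glass jar with dark metal lid, 68 mm across, 85 mm high. Origin: centre of its foot.
- block: Bystander: dark wood block 90 x 55 x 40 mm high. Origin: centre of its underside.
Things that resemble listed ones, but are neither listed nor needed, are in the scene too. What is shaped like the roller but red or yellow is not meant.

How it is judged:
On the way:
1. the roller is pushed through the upper half of the ramp by the fingers (x of roller_center in the frame of ramp between -0.01 and 0.06 m and contact force between the fingers and roller above 0.1 N).
At the end, for the whole second after the job is handed in: The roller lies at rest in the seat against the stop board: its centre within 6 mm of the seat point (and no more than 4 mm short of it along the ramp), its axis within 0.06 rad of straight across; the teapot, jar and block are within 20 mm of their places and upright (distance between roller_center and seat below 0.006 m and x of roller_center in the frame of ramp above 0.083 m and angle between the y axis of roller and the y axis of ramp, either way round below 0.06 rad and linear speed of roller below 0.02 m/s and angular speed of roller below 0.8 rad/s and not (distance of teapot from where it was at the start of the episode above 0.02 m) and not (distance of jar from where it was at the start of the episode above 0.02 m) and not (distance of block from where it was at the start of the episode above 0.02 m) and not (angle between teapot's own z axis and vertical above 0.3 rad) and not (angle between jar's own z axis and vertical above 0.3 rad) and not (angle between block's own z axis and vertical above 0.3 rad)); the robot touches nothing.
It fails at once if the roller is lifted more than 12 mm off the ramp (z of roller_center in the frame of ramp_line above 0.037 m).
It fails at once if the roller runs away: faster than 0.3 m/s on the ramp, before the crest (linear speed of roller above 0.3 m/s and x of roller_center in the frame of ramp below 0.068 m).
It fails at once if the roller is gripped or straddled: touched by the fingers with the point between the finger pads within 30 mm of its axis (contact force between the fingers and roller above 0.3 N and (distance between the grasp point and roller_center below 0.03 m or distance between the grasp point and roller_a below 0.03 m or distance between the grasp point and roller_b below 0.03 m or distance between the grasp point and roller_c below 0.03 m or distance between the grasp point and roller_d below 0.03 m)).
It fails at once if the teapot, jar or block is moved more than 20 mm or tipped (distance of any of teapot, jar, block from where it was at the start of the episode above 0.02 m or angle between any of teapot, jar, block's own z axis and vertical above 0.3 rad).
It also fails if it takes over 48 s, if anything falls off the work surface, if the arm or the gripper's body presses on something with over 40 N, if the wrist force passes 120 N, or if a joint passes its speed limit or range.

### The arm

A 6-joint arm with a two-finger parallel gripper is mounted at the origin on the work surface. World frame = base frame: x ahead of the robot, y to its left, z up, the work surface at z = 0. Lengths are in m, angles in rad, forces in N, time in s.
With the tool pointing down it reaches from about 0.35 to 0.775 m from the base axis. Payload 7.3 kg.
Tool frame: the origin (TCP) lies on the front face of the gripper's body, between the roots of the fingers; the fingertips stand 66 mm ahead of it and the grasp point (between the pads) lies 47 mm ahead of it; z points along the fingers, y is the direction in which the jaws open and shut (so a half turn about z gives the same grasp; the last joint's range is limited). The gripper opens to 92 mm and grips with 3 to 60 N. Pads are 19 mm wide; open, the fingers measure 130 mm over their backs; the gripper's body (75 mm by 190 mm) begins 47 mm behind the grasp point.
Start: joints at [-1.482, 0.342, 1.524, -0, 1.275, -0.146], TCP at [0.122, -0.511, 0.292] pointing down, gripper open.
Joint ranges: [-2.53, 2.53], [-0.77, 2.02], [0.04, 2.7], [-1, 4.14], [0.28, 2.66], [-3.11, 3.11]. Speed limits (rad/s): [2.57, 2.57, 3.14, 3.14, 3.14, 3.14].

### API

Orientations are given as [roll, pitch, yaw] about the fixed x, y, z axes, in that order (R = Rz(yaw) Ry(pitch) Rx(roll)).
In Python, from cell import observe, read_camera, hand_in, search_frame, tip_of gives the robot as it stands. The module is installed in compiled form; this text tells all that it offers.
- The arm moves only by the tool apply_moves, never from a script. Its argument "motion" is a list of rows, each an object with "offset": the shift along the tool's x, y, z in mm, a list of three; "rotation": the turn, a rotation vector about the tool's x, y, z in rad, a list of three. In form: [{"offset": [x, y, z], "rotation": [rx, ry, rz]}, ...]. A call has 1 to 12 rows; each row shifts and turns the pose as measured when the row begins, along the tool's axes as they then stand; what a row does not reach is not made up. A row lasts 1/12 s, in which the tool goes at most 41.7 mm and 7.16 degrees, less where a joint would pass 70% of its speed; a pose out of reach is approached as far as the arm can. A call with a gripper value outside its range is refused whole. "grip" is the closure, from 0 (fully open) to 1 (shut), set as the call begins (left out, the last holds). The fingers move at their own pace and stop on an object; "grip_force" is the grip in N (left out, the last holds). Time passes only in rows, so rows that do not move let the fingers close. It gives the time, the measured TCP pose, the force and the opening at its end, in the units of the state.
- observe(): the state, without advancing time (a new reading comes with each control period).
- read_camera(name): name is "side" or "top"; returns a dict with "img" (420x560x3 uint8, red, green, blue), "camera_matrix" (3x3 intrinsics, pixels), "R" (3x3) and "t" (3): a world point X has camera coordinates R X + t. Camera axes: x right, y down, z forward; pixel columns grow to the right and rows downward; lengths in m; the calibration is good to about 2 mm. A picture is of the moment at which its call begins. There is no depth.
- hand_in(): hands the job in, once; it reports no verdict.
Trained networks look in a picture, given as the dict that the camera call returned (one of the last four; its "shot" number tells which), for a name from the list of things; names that differ only in an ending like _2 or _b are one class to them, and where a whole thing is asked for, a point or a joint stands for the part that bears it (a point fixed in the world has none). Each returns a list of dicts, best first, with "score" (0 to 1); they miss things now and then, are a little off and sometimes report something else, mostly with a low value. They report only what shows in the picture. A call takes as long as a camera call. They do not tell look-alikes from the thing itself.
- search_frame(query, picture): "location" ([x, y, z] in m, in world coordinates, good to about 4 mm: the middle of the surface that is visible of it).
- tip_of(query, picture): "location" ([x, y, z] in m, in world coordinates, good to about 4 mm: a listed point, or the origin of a listed thing).
The state is a dict: "time": time; "qpos": joint angles; "qvel": joint speeds; "joint_efforts": joint torques, N m; "tool_pos": TCP position; "tool_rot": TCP orientation; "contact_force": force on the tool from outside, world axes, zero at the start; "torque": the same for the moment, N m; "opening": finger opening in m.
Only numpy, scipy, OpenCV 4.12 (cv2) and the standard library are available. Lean on these libraries where they do the work, as an engineer would, in place of code of your own. Each camera call takes 0.05 s, during which the arm holds its last target.

## Working session

There is one attempt and no reset: what is moved stays moved. The work goes in short steps, Python scripts to look and compute and a tool call to move; the robot and the scene stay as the last step left them, time stands still between calls to the robot, and variables do not carry over. Pictures are saved under pics/ and viewed, and the job is handed in when it is done.

Besides the shell and the picture viewer there is one more tool, called after "Call:" in YAML: its name, and indented under it one key for each argument. apply_moves: Moves the arm, as the interface text tells. Its arguments: {"type":"object","properties":{"motion":{"type":"array"},"grip":{"type":"number"},"grip_force":{"type":"number"}},"required":["motion"]}

```bash
mkdir -p pics; python3 - <<'E'
from cell import *
import cv2,pickle
s=observe();print({k:s[k] for k in('time','tool_pos','tool_rot','contact_force','opening')})
for n in('side','top'):
    p=read_camera(n);cv2.imwrite(f'pics/{n}0.png',p['img'][:,:,::-1]);pickle.dump(p,open(f'{n}0.pkl','wb'))
    print(n,-p['R'].T@p['t'],p['R'][2])
    for q in('roller','ramp','ramp_line','seat','roller_center','teapot','jar','block'):
        print(q,[(round(d['score'],2),d['location'].round(3) if hasattr(d['location'],'round') else d['location']) for d in tip_of(q,p)[:4]])
E
```

```text
{'time': 0.0, 'tool_pos': array([ 0.12214043, -0.51028282,  0.29154078]), 'tool_rot': array([-3.14006814e+00, -2.12857079e-04,  2.34822611e-01]), 'contact_force': array([-0.22877043, -0.63265666,  0.49925687]), 'opening': 0.09176868870590346}
side [-0.09274142  0.79654811  0.63561285] [ 0.58305368 -0.62988142 -0.51312552]
roller [(0.97, [0.4486, 0.0972, 0.0385]), (0.97, [0.4339, 0.068, 0.0419]), (0.95, [0.4588, 0.1273, 0.0418]), (0.94, [0.3242, 0.2726, 0.0243])]
ramp [(0.66, [0.5415, 0.0941, -0.0]), (0.42, [0.4566, 0.1248, 0.041]), (0.31, [0.6233, 0.0642, 0.058])]
ramp_line [(0.9, [0.6086, 0.0745, 0.0363])]
seat [(0.77, [0.6263, 0.0646, 0.0604])]
roller_center [(0.95, [0.5009, 0.4427, 0.0242]), (0.94, [0.2926, 0.22, 0.0184]), (0.67, [0.4565, 0.1256, 0.0448]), (0.62, [0.4784, 0.1825, 0.0396])]
teapot [(0.67, [0.6558, 0.2943, 0.0034])]
jar [(0.57, [0.5766, -0.1324, 0.0008])]
block [(0.86, [0.4212, -0.0993, 0.0003])]
top [0.4429518  0.0786472  1.16071566] [ 0.08595443 -0.01447428 -0.99619392]
roller [(0.96, [0.4548, 0.096, 0.0381]), (0.96, [0.4515, 0.4066, 0.0266]), (0.9, [0.3023, 0.2462, 0.0231]), (0.87, [0.5001, 0.4439, 0.0282])]
ramp [(0.55, [0.5419, 0.0941, -0.0009])]
ramp_line [(0.79, [0.609, 0.0718, 0.0386]), (0.44, [0.454, 0.0958, 0.042]), (0.33, [0.6551, 0.2939, 0.0001])]
seat [(0.62, [0.6231, 0.0641, 0.0598])]
roller_center [(0.88, [0.4584, 0.1296, 0.0394]), (0.76, [0.4996, 0.4454, 0.0267]), (0.59, [0.2888, 0.221, 0.0237])]
teapot [(0.6, [0.6569, 0.292, -0.0001])]
jar [(0.62, [0.5701, -0.1273, 0.0006]), (0.26, [0.4195, -0.0965, -0.0046])]
block [(0.74, [0.4183, -0.098, -0.0039])]
```

View pics/top0.png

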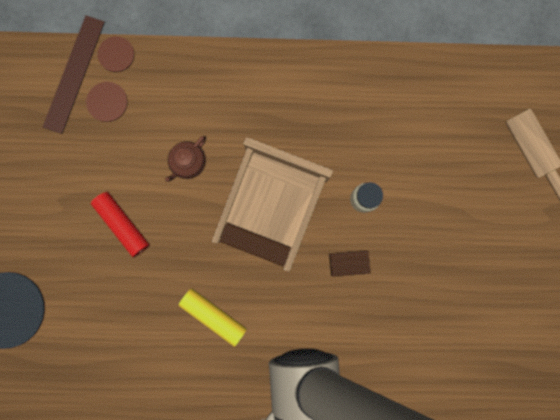

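View pics/side0.png

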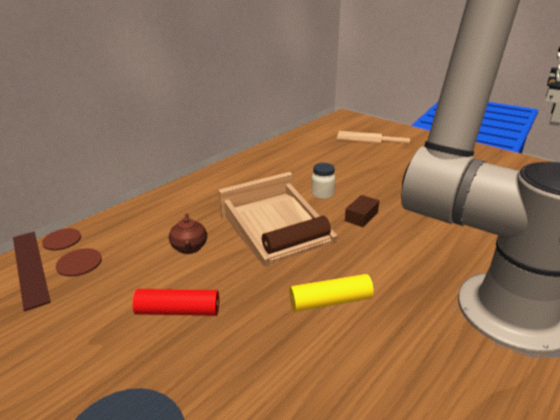

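The candidates are the dark roller (top 254,245; side 296,234), the red cylinder (top 120,224), the yellow cylinder (top 212,318), and the dark strip (top 73,75). The dark one on the ramp is the one I want. Next I'll refine the ramp pose by overlaying its model on the pictures.

```bash
cat > h.py <<'E'
import numpy as np,cv2,pickle
def proj(p,X):
    X=np.atleast_2d(X); c=X@p['R'].T+p['t']; u=c@p['camera_matrix'].T; return u[:,:2]/u[:,2:]
def r2w(X,pose):
    x,y,a=pose; X=np.atleast_2d(X).astype(float); c,s=np.cos(a),np.sin(a)
    return np.c_[x+c*X[:,0]-s*X[:,1],y+s*X[:,0]+c*X[:,1],X[:,2]]
def w2r(X,pose):
    x,y,a=pose; X=np.atleast_2d(X); c,s=np.cos(a),np.sin(a); d=X[:,:2]-[x,y]
    return np.c_[c*d[:,0]+s*d[:,1],-s*d[:,0]+c*d[:,1],X[:,2]]
def ray(p,uv,z):
    d=p['R'].T@np.linalg.solve(p['camera_matrix'],[uv[0],uv[1],1.]); o=-p['R'].T@p['t']; return o+d*(z-o[2])/d[2]
E
python3 - <<'E'
from h import *
from scipy.optimize import least_squares
P={n:pickle.load(open(n+'0.pkl','rb')) for n in('top','side')}
# roller silhouettes
for n,c in(('top',(254,245)),('side',(296,234))):
    im=P[n]['img'].astype(int); m=(im.max(2)<75).astype(np.uint8)
    k,l=cv2.connectedComponents(m); print(n,im[c[1],c[0]],m[c[1],c[0]])
    r=(l==l[c[1],c[0]]).astype(np.uint8); print(r.sum(),cv2.minAreaRect(np.argwhere(r)[:,::-1].astype(np.float32)))
pose=(0.5417,0.094,-0.343)
for n,c in(('top',(272,205)),('side',(275,220))):
    p=P[n]; im=cv2.resize(p['img'][c[1]-75:c[1]+75,c[0]-80:c[0]+80],None,fx=5,fy=5,interpolation=cv2.INTER_CUBIC)[:,:,::-1].copy()
    cv2.imwrite(f'pics/{n}_crop.png',im[:600*2][:,:800][:600] if 0 else cv2.resize(im,(640,600)))
    def dr(a):
        q=((proj(p,r2w(a,pose))-[c[0]-80,c[1]-75]+.5)*5).astype(np.int32); cv2.polylines(im,[q],True,(0,255,0),1)
    dr([[-.125,-.106,0],[.125,-.106,0],[.125,.106,0],[-.125,.106,0]])
    dr([[.112,-.106,.085],[.125,-.106,.085],[.125,.106,.085],[.112,.106,.085]])
    dr([[-.115,-.084,.012],[.07,-.084,.038],[.07,.084,.038],[-.115,.084,.012]])
    dr([[-.089,-.08,.066],[-.089,.08,.066]])
    cv2.imwrite(f'pics/{n}_ov.png',cv2.resize(im,(640,600)))
E
```

```text
top [82 54 43] 0
228718 ((279.5, 209.5), (419.0, 559.0), 90.0)
side [88 52 34] 0
229664 ((279.5, 209.5), (419.0, 559.0), 90.0)
```

View pics/top_ov.png

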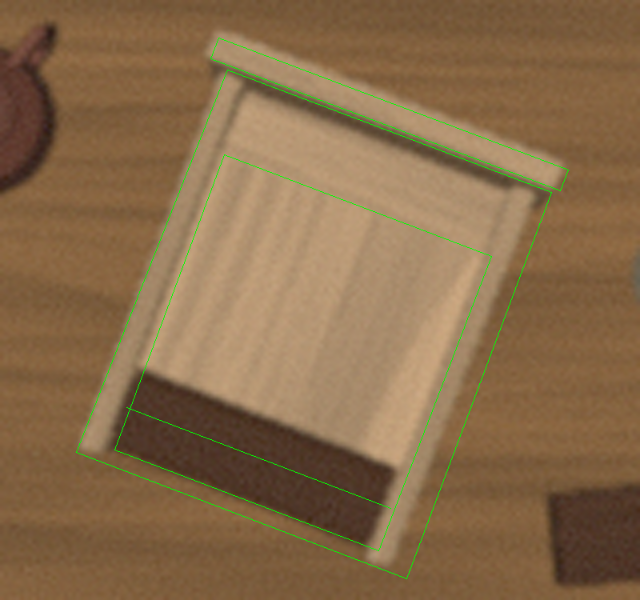

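View pics/side_ov.png

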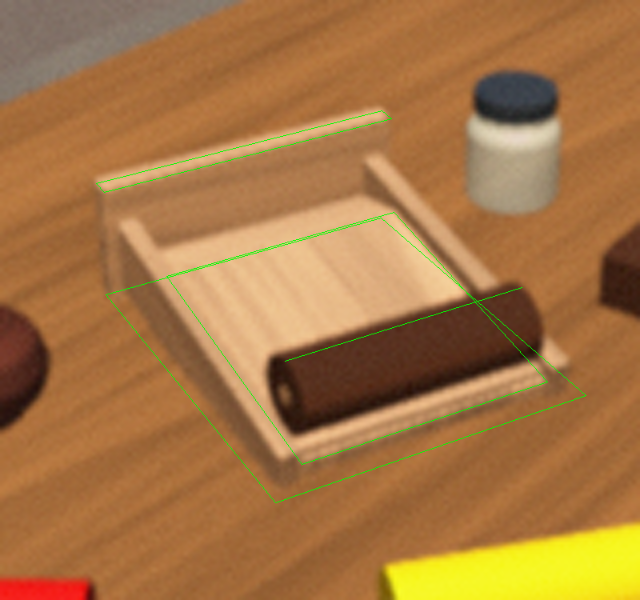

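The overlay matches, with yaw about right and the model 2–3 mm off in position. The dark roller is confirmed lying across the ramp. I'll refine the fit with image segmentation.

```bash
python3 - <<'E'
from h import *
P={n:pickle.load(open(n+'0.pkl','rb')) for n in('top','side')}
p=P['top']; im=p['img'].astype(np.float32)
g=im[:,:,0]
c=(272,205)
big=cv2.resize(p['img'],None,fx=4,fy=4,interpolation=cv2.INTER_CUBIC)
def W(uv,z): return ray(p,(np.array(uv)+.5)/4-.5,z)
R=big[:,:,0].astype(int)
print('roller R',R[245*4,254*4],'ramp',R[200*4,280*4],'table',R[150*4,220*4],'block',R[263*4,350*4])
m=(R<(R[980,1016]+R[800,1120])//2-25).astype(np.uint8); 
k,l,st,ce=cv2.connectedComponentsWithStats(m); L=l[980,1016]; print('area',st[L])
r=cv2.morphologyEx((l==L).astype(np.uint8),cv2.MORPH_OPEN,np.ones((25,25)))
k,l2=cv2.connectedComponents(r); r=(l2==l2[980,1016]).astype(np.uint8)
rect=cv2.minAreaRect(np.argwhere(r)[:,::-1].astype(np.float32)); b=cv2.boxPoints(rect); print(rect)
Z=.05
w=np.array([W(q,Z) for q in b]); print(w.round(4)); 
e=[(w[(i+1)%4]-w[i])[:2] for i in range(4)]; e=sorted(e,key=np.linalg.norm)
print([np.linalg.norm(x).round(4) for x in e],'yaw',[np.arctan(-x[0]/x[1]) for x in e[2:]], w.mean(0))
for n in('top','side'):
    lo=None
# stop board top corners, from crop picks (4x scale, origin c-(80,75))
for nm,n,uvs in(('stop','top',[(218,32),(567,168)]),('stopS','side',[(100,180),(385,110)])):
    cc={'top':(272,205),'side':(275,220)}[n]
    for uv in uvs: print(nm,ray(P[n],(uv[0]/4+cc[0]-80-.375,uv[1]/4+cc[1]-75-.375),.085).round(4))
E
```

```text
roller R 82 ramp 170 table 136 block 84
area [  877   892   284   174 23080]
((1019.0234375, 978.0668334960938), (279.5166931152344, 85.80628967285156), 21.311246871948242)
[[0.462  0.2126 0.05  ]
 [0.5084 0.1961 0.05  ]
 [0.4531 0.0446 0.05  ]
 [0.407  0.0616 0.05  ]]
[np.float64(0.0491), np.float64(0.0492), np.float64(0.1607), np.float64(0.1613)] yaw [np.float64(-0.3496763347999027), np.float64(-0.350381840499908)] [0.45761257 0.12874468 0.05      ]
stop [0.698 0.152 0.085]
stop [ 0.6246 -0.0474  0.085 ]
stopS [0.6962 0.1474 0.085 ]
stopS [ 0.6227 -0.05    0.085 ]
```

Call:
apply_moves:
  motion:
    - {"offset":[0,0,0],"rotation":[0,0,0.117]}
    - {"offset":[0,0,0],"rotation":[0,0,0.117]}
    - {"offset":[0,0,0],"rotation":[0,0,0.117]}
    - {"offset":[0,0,0],"rotation":[0,0,0.117]}
    - {"offset":[0,0,0],"rotation":[0,0,0.117]}
    - {"offset":[0,0,0],"rotation":[0,0,0]}
  grip: 0

```text
time: 1.4
tool_pos: [0.1222, -0.5106, 0.2923]
tool_rot: [3.142, -0.0, -0.377]
contact_force: [0.3, 0.4, 0.7]
opening: 0.0915
```

Call:
apply_moves:
  motion:
    - {"offset":[19,-35,0],"rotation":[0,0,0]}
    - {"offset":[19,-35,0],"rotation":[0,0,0]}
    - {"offset":[19,-35,0],"rotation":[0,0,0]}
    - {"offset":[19,-35,0],"rotation":[0,0,0]}
    - {"offset":[19,-35,0],"rotation":[0,0,0]}
    - {"offset":[19,-35,0],"rotation":[0,0,0]}
    - {"offset":[19,-35,0],"rotation":[0,0,0]}
    - {"offset":[19,-35,0],"rotation":[0,0,0]}

```text
time: 2.07
tool_pos: [0.368, -0.3012, 0.2913]
tool_rot: [3.137, -0.001, -0.36]
contact_force: [0.8, -0.4, -0.1]
opening: 0.0917
```

Call:
apply_moves:
  motion:
    - {"offset":[-10,-36,0],"rotation":[0,0,-0.005]}
    - {"offset":[-10,-36,0],"rotation":[0,0,-0.005]}
    - {"offset":[-10,-36,0],"rotation":[0,0,0]}
    - {"offset":[-10,-36,0],"rotation":[0,0,0]}
    - {"offset":[-10,-36,0],"rotation":[0,0,0]}
    - {"offset":[-10,-36,0],"rotation":[0,0,0]}
    - {"offset":[-10,-36,0],"rotation":[0,0,0]}
    - {"offset":[-10,-36,0],"rotation":[0,0,0]}
    - {"offset":[-10,-36,0],"rotation":[0,0,0]}
    - {"offset":[-10,-36,0],"rotation":[0,0,0]}
    - {"offset":[-10,-36,0],"rotation":[0,0,0]}
    - {"offset":[-10,-36,0],"rotation":[0,0,0]}

```text
time: 3.07
tool_pos: [0.3951, 0.1668, 0.2904]
tool_rot: [3.138, -0.011, -0.298]
contact_force: [2.1, -1.1, 1.0]
opening: 0.092
```

Call:
apply_moves:
  motion:
    - {"offset":[0,0,0],"rotation":[0,0,0]}
    - {"offset":[0,0,0],"rotation":[0,0,0]}

```text
time: 3.23
tool_pos: [0.3942, 0.1738, 0.2905]
tool_rot: [3.141, -0.011, -0.28]
contact_force: [0.8, -0.1, 0.4]
opening: 0.092
```

```bash
cat >> h.py <<'E'
POSE=(.542,.096,-.35)
def st():
    from cell import observe
    s=observe(); print('t',round(s['time'],2),'tool',s['tool_pos'].round(4),s['tool_rot'].round(4),'ramp',(w2r(s['tool_pos'],POSE)[0]*1000).round(1),'F',np.round(s['contact_force'],1))
    return s
E
python3 -c "
from h import *;s=st();print(s['qpos'])"
```

```text
t 3.23 tool [0.3942 0.1738 0.2905] [ 3.1406 -0.0109 -0.2801] ramp [-165.6   22.4  290.5] F [ 0.8 -0.1  0.4]
[ 0.24078928  0.16675281  1.76934811 -0.00675596  1.19650099  2.09412954]
```

Call:
apply_moves:
  motion:
    - {"offset":[5,12,0],"rotation":[0,-0.011,0.07]}
    - {"offset":[4,6,0],"rotation":[0,0,0]}
    - {"offset":[2,4,20],"rotation":[0,0,0]}
    - {"offset":[0,0,20],"rotation":[0,0,0]}
    - {"offset":[0,0,20],"rotation":[0,0,0]}
    - {"offset":[0,0,20],"rotation":[0,0,0]}
    - {"offset":[0,0,20],"rotation":[0,0,0]}
    - {"offset":[0,0,10],"rotation":[0,0,0]}
    - {"offset":[0,0,0],"rotation":[0,0,0]}
    - {"offset":[0,0,0],"rotation":[0,0,0]}

```text
time: 4.07
tool_pos: [0.401, 0.1394, 0.1784]
tool_rot: [-3.14, -0.007, -0.332]
contact_force: [-0.4, -0.8, -0.2]
opening: 0.0923
```

```bash
python3 -c "
from h import *;s=st()
from cell import read_camera
p=read_camera('side');cv2.imwrite('pics/side1.png',p['img'][100:320,140:440,::-1].repeat(2,0).repeat(2,1))
p=read_camera('top');cv2.imwrite('pics/top1.png',p['img'][120:340,140:440,::-1].repeat(2,0).repeat(2,1))
"
```

```text
t 4.07 tool [0.401  0.1394 0.1784] [-3.1401 -0.0069 -0.3324] ramp [-147.3   -7.6  178.4] F [-0.4 -0.8 -0.2]
```

View pics/side1.png

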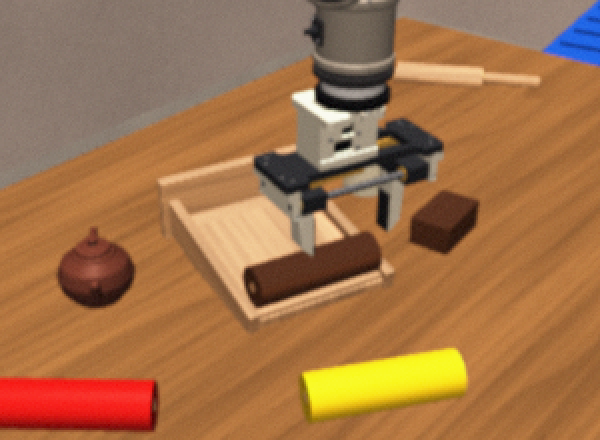

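The gripper is still above the ramp at 178 mm, with its jaws parallel to the roller and everything else clear. Next I'll descend behind the roller.

Call:
apply_moves:
  motion:
    - {"offset":[-5,-7,0],"rotation":[0,-0.007,0.018]}
    - {"offset":[-2,0,0],"rotation":[0,0,0]}
    - {"offset":[0,0,15],"rotation":[0,0,0]}
    - {"offset":[0,0,15],"rotation":[0,0,0]}
    - {"offset":[0,0,15],"rotation":[0,0,0]}
    - {"offset":[0,0,14],"rotation":[0,0,0]}
    - {"offset":[0,0,8],"rotation":[0,0,0]}
    - {"offset":[0,0,4],"rotation":[0,0,0]}
    - {"offset":[0,0,0],"rotation":[0,0,0]}
    - {"offset":[0,0,0],"rotation":[0,0,0]}

```text
time: 5.0
tool_pos: [0.4033, 0.1483, 0.1138]
tool_rot: [-3.13, -0.02, -0.343]
contact_force: [-1.2, -0.4, 0.2]
opening: 0.0919
```

```bash
python3 -c "
from h import *;s=st()
from cell import read_camera
p=read_camera('side');cv2.imwrite('pics/side2.png',p['img'][100:320,140:440,::-1].repeat(2,0).repeat(2,1))
"
```

```text
t 5.0 tool [0.4033 0.1483 0.1138] [-3.1299 -0.0198 -0.3427] ramp [-148.2    1.6  113.8] F [-1.2 -0.4  0.2]
```

View pics/side2.png

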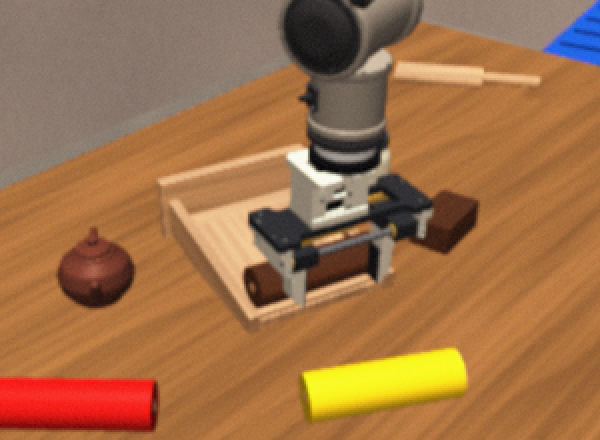

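Call:
apply_moves:
  motion:
    - {"offset":[0,0,4],"rotation":[-0.011,-0.02,0.007]}
    - {"offset":[0,0,4],"rotation":[0,0,0]}
    - {"offset":[0,0,4],"rotation":[0,0,0]}
    - {"offset":[0,0,2],"rotation":[0,0,0]}
    - {"offset":[0,0,0],"rotation":[0,0,0]}

```text
time: 5.47
tool_pos: [0.4049, 0.1486, 0.1004]
tool_rot: [-3.14, -0.002, -0.35]
contact_force: [1.1, -0.6, 0.1]
opening: 0.0917
```

```bash
python3 -c "
from h import *;s=st()"
```

```text
t 5.47 tool [0.4049 0.1486 0.1004] [-3.1396e+00 -1.7000e-03 -3.5000e-01] ramp [-146.9    2.4  100.4] F [ 1.1 -0.6  0.1]
```

Call:
apply_moves:
  motion:
    - {"offset":[2.5,0.2,0],"rotation":[0,0,0]}
    - {"offset":[2.5,0.2,0],"rotation":[0,0,0]}
    - {"offset":[2.5,0.2,0],"rotation":[0,0,0]}
    - {"offset":[2.5,0.2,0],"rotation":[0,0,0]}
    - {"offset":[2.5,0.2,0],"rotation":[0,0,0]}
    - {"offset":[2.5,0.2,0],"rotation":[0,0,0]}
    - {"offset":[2.5,0.2,0],"rotation":[0,0,0]}
    - {"offset":[2.5,0.2,0],"rotation":[0,0,0]}
    - {"offset":[2.5,0,0],"rotation":[0,0,0]}
    - {"offset":[2.5,0,0],"rotation":[0,0,0]}

```text
time: 6.3
tool_pos: [0.4297, 0.1375, 0.1005]
tool_rot: [-3.14, -0.001, -0.35]
contact_force: [-0.7, 0.1, 0.5]
opening: 0.0916
```

```bash
python3 -c "
from h import *;s=st()"
```

```text
t 6.3 tool [0.4297 0.1375 0.1005] [-3.140e+00 -9.000e-04 -3.499e-01] ramp [-119.7    0.4  100.5] F [-0.7  0.1  0.5]
```

Call:
apply_moves:
  motion:
    - {"offset":[2.5,0,-0.35],"rotation":[0,0,0]}
    - {"offset":[2.5,0,-0.35],"rotation":[0,0,0]}
    - {"offset":[2.5,0,-0.35],"rotation":[0,0,0]}
    - {"offset":[2.5,0,-0.35],"rotation":[0,0,0]}
    - {"offset":[2.5,0,-0.35],"rotation":[0,0,0]}
    - {"offset":[2.5,0,-0.35],"rotation":[0,0,0]}
    - {"offset":[2.5,0,-0.35],"rotation":[0,0,0]}
    - {"offset":[2.5,0,-0.35],"rotation":[0,0,0]}

```text
time: 6.97
tool_pos: [0.45, 0.1299, 0.1034]
tool_rot: [-3.141, 0.0, -0.35]
contact_force: [-0.9, 0.6, 0.7]
opening: 0.0915
```

```bash
python3 -c "
from h import *;s=st()
from cell import read_camera
p=read_camera('side');cv2.imwrite('pics/side3.png',p['img'][100:320,140:440,::-1].repeat(2,0).repeat(2,1))
p=read_camera('top');cv2.imwrite('pics/top3.png',p['img'][120:340,140:440,::-1].repeat(2,0).repeat(2,1))
"
```

```text
t 6.97 tool [0.45   0.1299 0.1034] [-3.1405e+00  4.0000e-04 -3.4970e-01] ramp [-98.1   0.3 103.4] F [-0.9  0.6  0.7]
```

View pics/side3.png

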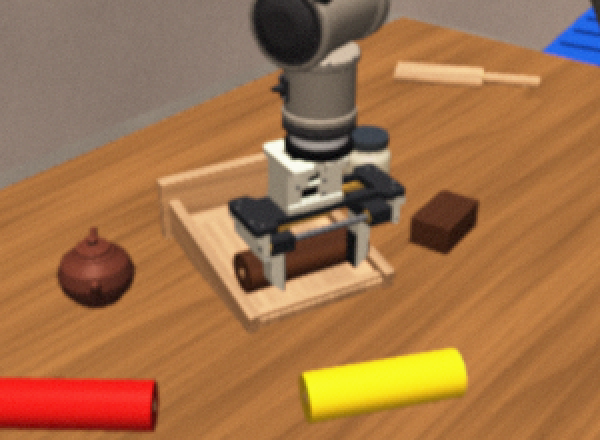

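View pics/top3.png

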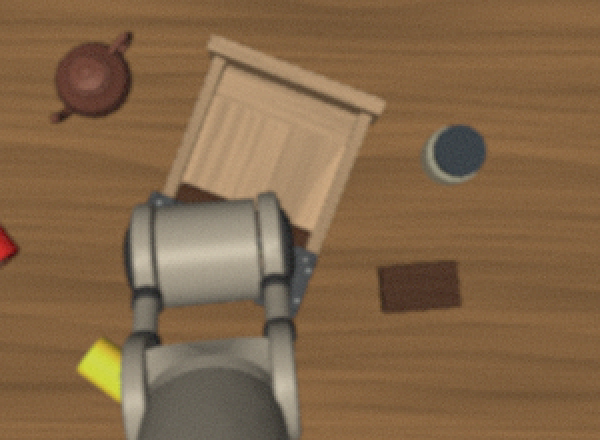

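The side picture shows the roller pushed ahead off the foot lip (which is free at about 320,300), with the fingers behind it and the axis square to the ramp. I'll carry on at the same slow pace.

Call:
apply_moves:
  motion:
    - {"offset":[2.5,0,-0.35],"rotation":[0,0,0]}
    - {"offset":[2.5,0,-0.35],"rotation":[0,0,0]}
    - {"offset":[2.5,0,-0.35],"rotation":[0,0,0]}
    - {"offset":[2.5,0,-0.35],"rotation":[0,0,0]}
    - {"offset":[2.5,0,-0.35],"rotation":[0,0,0]}
    - {"offset":[2.5,0,-0.35],"rotation":[0,0,0]}
    - {"offset":[2.5,0,-0.35],"rotation":[0,0,0]}
    - {"offset":[2.5,0,-0.35],"rotation":[0,0,0]}
    - {"offset":[2.5,0,-0.35],"rotation":[0,0,0]}
    - {"offset":[2.5,0,-0.35],"rotation":[0,0,0]}
    - {"offset":[2.5,0,-0.35],"rotation":[0,0,0]}
    - {"offset":[2.5,0,-0.35],"rotation":[0,0,0]}

```text
time: 8.07
tool_pos: [0.4807, 0.1186, 0.1079]
tool_rot: [-3.141, 0.001, -0.35]
contact_force: [-0.6, 0.3, 0.1]
opening: 0.0919
```

Call:
apply_moves:
  motion:
    - {"offset":[2.5,0,-0.35],"rotation":[0,0,0]}
    - {"offset":[2.5,0,-0.35],"rotation":[0,0,0]}
    - {"offset":[2.5,0,-0.35],"rotation":[0,0,0]}
    - {"offset":[2.5,0,-0.35],"rotation":[0,0,0]}
    - {"offset":[2.5,0,-0.35],"rotation":[0,0,0]}
    - {"offset":[2.5,0,-0.35],"rotation":[0,0,0]}
    - {"offset":[2.5,0,-0.35],"rotation":[0,0,0]}
    - {"offset":[2.5,0,-0.35],"rotation":[0,0,0]}
    - {"offset":[2.5,0,-0.35],"rotation":[0,0,0]}
    - {"offset":[2.5,0,-0.35],"rotation":[0,0,0]}

```text
time: 8.9
tool_pos: [0.5068, 0.1091, 0.1117]
tool_rot: [-3.141, 0.001, -0.35]
contact_force: [-1.5, 0.7, 0.3]
opening: 0.092
```

```bash
python3 -c "
from h import *;s=st()
from cell import read_camera
p=read_camera('side');cv2.imwrite('pics/side4.png',p['img'][100:320,140:440,::-1].repeat(2,0).repeat(2,1))
"
```

```text
t 8.9 tool [0.5068 0.1091 0.1117] [-3.1407e+00  1.1000e-03 -3.4980e-01] ramp [-37.6   0.2 111.7] F [-1.5  0.7  0.3]
```

View pics/side4.png

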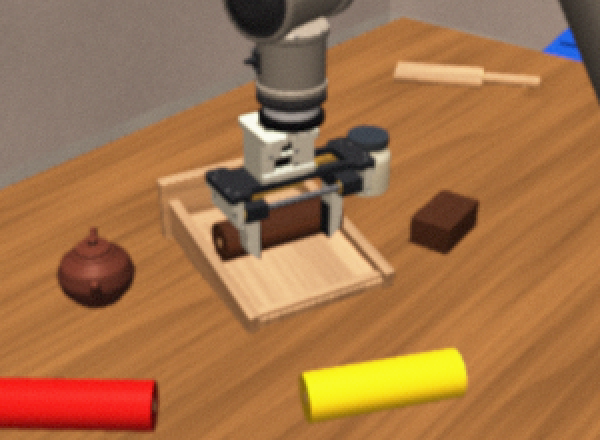

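The roller is mid-ramp with the fingers behind it, at about (285,225) in the crop. It is square to the ramp, and the jar and block stand clear. Next comes the upper half.

Call:
apply_moves:
  motion:
    - {"offset":[2.5,0,-0.35],"rotation":[0,0,0]}
    - {"offset":[2.5,0,-0.35],"rotation":[0,0,0]}
    - {"offset":[2.5,0,-0.35],"rotation":[0,0,0]}
    - {"offset":[2.5,0,-0.35],"rotation":[0,0,0]}
    - {"offset":[2.5,0,-0.35],"rotation":[0,0,0]}
    - {"offset":[2.5,0,-0.35],"rotation":[0,0,0]}
    - {"offset":[2.5,0,-0.35],"rotation":[0,0,0]}
    - {"offset":[2.5,0,-0.35],"rotation":[0,0,0]}
    - {"offset":[2.5,0,-0.35],"rotation":[0,0,0]}
    - {"offset":[2.5,0,-0.35],"rotation":[0,0,0]}
    - {"offset":[2.5,0,-0.35],"rotation":[0,0,0]}
    - {"offset":[2.5,0,-0.35],"rotation":[0,0,0]}

```text
time: 9.95
tool_pos: [0.5381, 0.0976, 0.1163]
tool_rot: [-3.141, 0.001, -0.35]
contact_force: [-1.0, -0.5, 1.1]
opening: 0.0917
```

Call:
apply_moves:
  motion:
    - {"offset":[2.5,0,-0.35],"rotation":[0,0,0]}
    - {"offset":[2.5,0,-0.35],"rotation":[0,0,0]}
    - {"offset":[2.5,0,-0.35],"rotation":[0,0,0]}
    - {"offset":[2.5,0,-0.35],"rotation":[0,0,0]}
    - {"offset":[2.5,0,-0.35],"rotation":[0,0,0]}
    - {"offset":[2.5,0,-0.35],"rotation":[0,0,0]}
    - {"offset":[2.5,0,-0.35],"rotation":[0,0,0]}
    - {"offset":[2.5,0,-0.35],"rotation":[0,0,0]}
    - {"offset":[2.5,0,-0.35],"rotation":[0,0,0]}
    - {"offset":[2.5,0,-0.35],"rotation":[0,0,0]}

```text
time: 10.78
tool_pos: [0.5642, 0.0881, 0.1201]
tool_rot: [-3.141, 0.001, -0.35]
contact_force: [-0.2, 0.2, 1.1]
opening: 0.0919
```

```bash
python3 -c "
from h import *;s=st()
from cell import read_camera
p=read_camera('side');cv2.imwrite('pics/side5.png',p['img'][100:320,140:440,::-1].repeat(2,0).repeat(2,1))
"
```

```text
t 10.78 tool [0.5642 0.0881 0.1201] [-3.1408e+00  1.1000e-03 -3.4990e-01] ramp [ 23.5   0.2 120.1] F [-0.2  0.2  1.1]
```

View pics/side5.png

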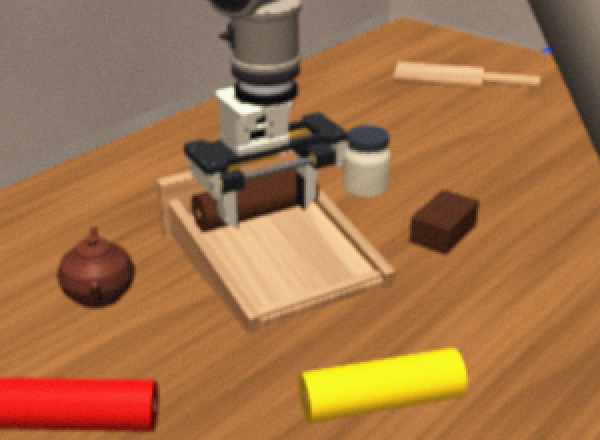

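Call:
apply_moves:
  motion:
    - {"offset":[2,0,-0.3],"rotation":[0,0,0]}
    - {"offset":[2,0,-0.3],"rotation":[0,0,0]}
    - {"offset":[2,0,-0.3],"rotation":[0,0,0]}
    - {"offset":[2,0,-0.3],"rotation":[0,0,0]}
    - {"offset":[2,0,-0.2],"rotation":[0,0,0]}
    - {"offset":[2,0,0],"rotation":[0,0,0]}
    - {"offset":[2,0,0],"rotation":[0,0,0]}
    - {"offset":[2,0,0],"rotation":[0,0,0]}
    - {"offset":[2,0,0],"rotation":[0,0,0]}

```text
time: 11.58
tool_pos: [0.5838, 0.081, 0.1218]
tool_rot: [-3.14, -0.001, -0.35]
contact_force: [0.2, 0.1, 0.2]
opening: 0.0917
```

```bash
python3 -c "
from h import *;s=st()
from cell import read_camera
p=read_camera('side');cv2.imwrite('pics/side6.png',cv2.resize(p['img'][160:260,200:350,::-1],None,fx=5,fy=5,interpolation=2))
"
```

```text
t 11.58 tool [0.5838 0.081  0.1218] [-3.1404e+00 -1.0000e-03 -3.4980e-01] ramp [ 44.4   0.2 121.8] F [0.2 0.1 0.2]
```

View pics/side6.png

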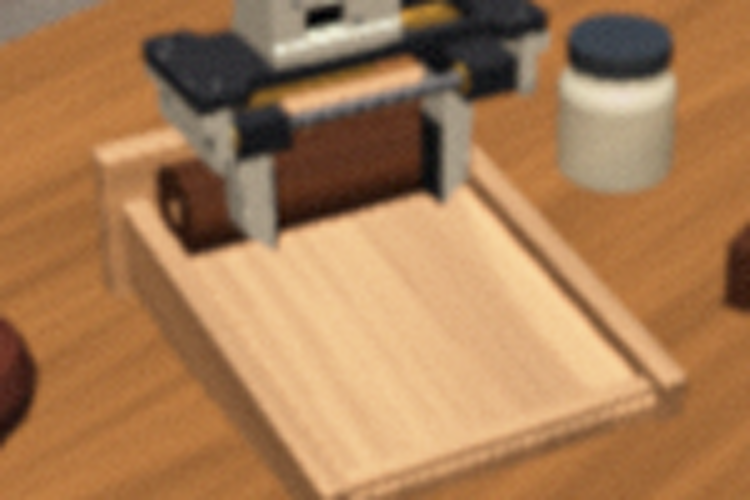

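Call:
apply_moves:
  motion:
    - {"offset":[1.5,0,0],"rotation":[0,0,0]}
    - {"offset":[1.5,0,0],"rotation":[0,0,0]}
    - {"offset":[1.5,0,0],"rotation":[0,0,0]}
    - {"offset":[0,0,0],"rotation":[0,0,0]}
    - {"offset":[0,0,0],"rotation":[0,0,0]}

```text
time: 12.05
tool_pos: [0.5889, 0.079, 0.1217]
tool_rot: [-3.14, -0.001, -0.35]
contact_force: [-0.3, 0.3, -0.5]
opening: 0.0917
```

```bash
python3 -c "
from h import *;s=st()"
```

```text
t 12.05 tool [0.5889 0.079  0.1217] [-3.1403e+00 -1.3000e-03 -3.5010e-01] ramp [4.990e+01 1.000e-01 1.217e+02] F [-0.3  0.3 -0.5]
```

Call:
apply_moves:
  motion:
    - {"offset":[-3,0,0],"rotation":[0,0,0]}
    - {"offset":[-5,0,0],"rotation":[0,0,0]}
    - {"offset":[-10,0,0],"rotation":[0,0,0]}
    - {"offset":[-15,0,-5],"rotation":[0,0,0]}
    - {"offset":[-15,0,-15],"rotation":[0,0,0]}
    - {"offset":[-15,0,-20],"rotation":[0,0,0]}
    - {"offset":[-15,0,-20],"rotation":[0,0,0]}
    - {"offset":[-15,0,-20],"rotation":[0,0,0]}
    - {"offset":[-15,0,-20],"rotation":[0,0,0]}
    - {"offset":[-15,0,-10],"rotation":[0,0,0]}
    - {"offset":[0,0,0],"rotation":[0,0,0]}
    - {"offset":[0,0,0],"rotation":[0,0,0]}

```text
time: 13.05
tool_pos: [0.4621, 0.124, 0.2349]
tool_rot: [-3.142, 0.003, -0.349]
contact_force: [0.6, 0.4, -0.5]
opening: 0.0916
```

```bash
python3 - <<'E'
from h import *;s=st()
from cell import *
p=read_camera('side');cv2.imwrite('pics/side7.png',cv2.resize(p['img'][130:260,190:360,::-1],None,fx=4,fy=4,interpolation=2))
q=read_camera('top');cv2.imwrite('pics/top7.png',cv2.resize(q['img'][100:250,190:350,::-1],None,fx=4,fy=4,interpolation=2))
for im in(p,q):
  for n in('roller_center','seat','teapot','jar','block'):
    print(n,[(round(d['score'],2),(w2r(d['location'],POSE)[0]*1000).round(1) if n in('seat','roller_center') else d['location']) for d in tip_of(n,im)[:3]])
E
```

```text
t 13.05 tool [0.4621 0.124  0.2349] [-3.1415  0.0032 -0.3495] ramp [-84.7  -1.1 234.9] F [ 0.6  0.4 -0.5]
roller_center [(0.89, array([-282.1,   28.2,   22.9])), (0.73, array([-160. ,  311.3,   19.6])), (0.68, array([-0.7,  1.7, -1.7]))]
seat [(0.98, array([87.1, -2.7, 61.5]))]
teapot [(0.96, [0.6566, 0.295, 0.0022]), (0.18, [0.5452, 0.0977, -0.0039])]
jar [(0.6, [0.5719, -0.132, -0.0018])]
block [(0.95, [0.4159, -0.1002, -0.0023])]
roller_center [(0.92, array([-160.3,  312.8,   30.1])), (0.77, array([84.5,  1.7, 56.7])), (0.67, array([-279.3,   30.7,   27. ]))]
seat [(0.87, array([91.6, -3.4, 62. ]))]
teapot [(0.96, [0.6568, 0.2927, -0.0021])]
jar [(0.71, [0.5721, -0.1276, -0.0002]), (0.63, [0.5419, 0.0987, 0.0002])]
block [(0.64, [0.4177, -0.099, -0.003])]
```

View pics/side7.png

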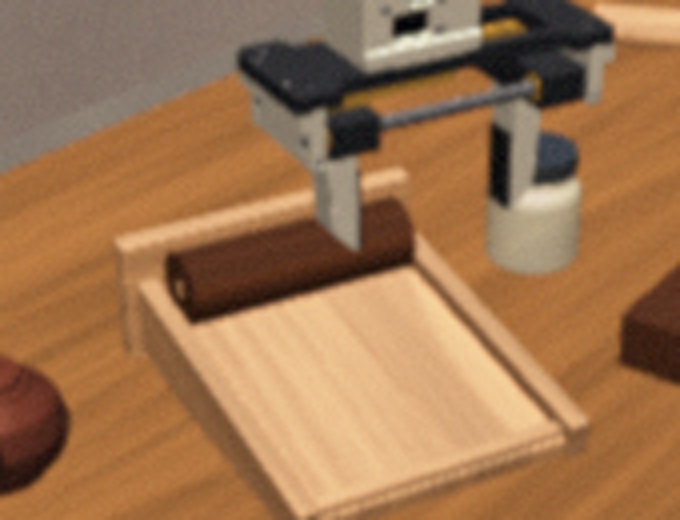

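View pics/top7.png

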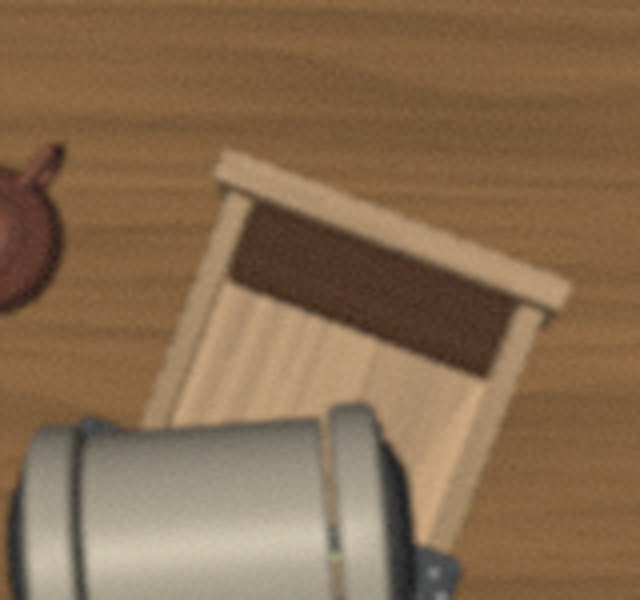

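Both pictures show the roller lying against the stop board (top crop centre about 375,290), parallel to it, with the hand clear. I'll do one quantitative check and then hand in.

```bash
python3 - <<'E'
from h import *
from cell import *
q=read_camera('top'); big=cv2.resize(q['img'],None,fx=4,fy=4,interpolation=cv2.INTER_CUBIC)
R=big[:,:,0].astype(int); cx,cy=(190*4+375,100*4+290)
m=cv2.morphologyEx((R<101).astype(np.uint8),cv2.MORPH_OPEN,np.ones((25,25)))
k,l=cv2.connectedComponents(m); r=(l==l[cy,cx])
rect=cv2.minAreaRect(np.argwhere(r)[:,::-1].astype(np.float32)); print(m[cy,cx],rect)
w=np.array([ray(q,(u+.5)/4-.5,.069) for u in cv2.boxPoints(rect)])
e=sorted([(w[(i+1)%4]-w[i])[:2] for i in range(4)],key=np.linalg.norm)
print([np.linalg.norm(x).round(4) for x in e],[np.arctan(-x[0]/x[1]).round(4) for x in e[2:]])
a=np.array([.45761,.12874]); d=w.mean(0)[:2]-a; print('moved',np.linalg.norm(d),'ramp',w2r(w.mean(0),POSE))
E
```

```text
1 ((1130.76513671875, 688.008544921875), (280.7427673339844, 88.73873138427734), 21.279605865478516)
[np.float64(0.0513), np.float64(0.0515), np.float64(0.1608), np.float64(0.1615)] [np.float64(-0.3517), np.float64(-0.3524)]
moved 0.17765941796510276 ramp [[0.08715897 0.00214863 0.069     ]]
```

It moved 177.7 mm against the 176 mm expected, and its axis is within 0.003 rad of square.

```bash
python3 -c "
from cell import *
hand_in();print(observe()['time'])"
```

```text
the job is handed in; nothing more can be done
the job is handed in; nothing more can be done
```

The roller is in its seat against the stop board, and the job was handed in shortly after the 13 s mark, well inside the 48 s limit. I pushed it up the ramp from the downhill side with the two open fingertips, at about 30 mm/s, then backed the hand off downhill and up.

**Roller position:** the last top picture puts its centre at about x = 87 mm in the ramp's frame. It travelled 177.7 mm, against 176 mm expected, and its axis is within about 0.003 rad of straight across.

**Bystanders:** the teapot, jar and block came out within a few millimetres of where they stood at the start.

**Checks that disagreed or were weak:**
- **Side-view network:** it gave no usable roller centre at the end. Its best guesses were the yellow and red cylinders and the middle of the ramp.
- **Top-view network:** it put the roller at x = 84.5 mm, about 2.5 mm short of my own measurement. That is within its stated 4 mm error.
- **Push force:** the readings were only about 1 N, close to sensor noise. That the fingers stayed in contact through the upper half rests mainly on the pictures.

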